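Hang the servo carrier on its slanted peg

ROBOT

A 6-joint arm with a two-finger parallel gripper is mounted at the origin on the work surface. World frame = base frame: x ahead of the robot, y to its left, z up, the work surface at z = 0. Lengths are in mm, angles in rad, forces in N, time in s.
With the tool pointing down it reaches from about 300 to 775 mm from the base axis. Payload 14.6 kg.
Tool frame: the origin (TCP) lies between the finger pads; the fingertips stand 8 mm ahead of it and the grasp point (between the pads) lies 11 mm behind it; x points along the fingers, y is the direction in which the jaws open and shut, and the axes are right-handed (so a half turn about x gives the same grasp; the last joint's range is limited). The gripper opens to 94 mm and grips with 3 to 60 N. Pads are 16 mm wide; open, the fingers measure 119 mm over their backs; the gripper's body (75 mm by 177 mm) begins 78 mm behind the grasp point.
Start: joints at [1.147, 0.3, 1.521, -0, 1.321, -0.067], TCP at [192.1, 515.351, 213.446] pointing down, gripper open.
Joint ranges: [-3.03, 3.03], [-0.79, 2.21], [0.23, 2.52], [-1.04, 4.18], [0, 3.07], [-2.55, 2.55]. Speed limits (rad/s): [2.22, 2.22, 2.57, 3.14, 3.14, 3.14].

INTERFACE

Orientations are given as [roll, pitch, yaw] about the fixed x, y, z axes, in that order (R = Rz(yaw) Ry(pitch) Rx(roll)).
In Python, from cell import telemetry, camera, calibration, order gives the robot as it stands.
- The arm moves only by the shell command python3 -m handwheel 'ROWS' [FORCE]. ROWS is JSON, a list of rows, each a list of 7 numbers: the turn, a rotation vector about the tool's x, y, z as a fraction of full scale, then the shift along the tool's x, y, z as a fraction of full scale, then the opening, from 0 (shut) to 1 (fully open). A call has 1 to 12 rows; each row is the pose to reach, as a shift and turn from the pose measured when the call began, along the tool's axes at that moment, turning the shorter way round; what a row does not reach only later rows make up. Full scale, the value 1, is 300 mm for a shift and pi rad for a turn. A row lasts 1/8 s, in which the tool goes at most 62.5 mm and 10.7 degrees, less where a joint would pass 70% of its speed; a pose out of reach is approached as far as the arm can. A call with a number of a shift or a turn outside -1 to 1 is refused whole. A call with a gripper value outside its range is refused whole. The fingers move at their own pace and stop on an object; FORCE is the grip in N (left out, the last holds). Time passes only in rows, so rows that repeat a pose let the fingers close. It gives the time, the measured TCP pose, the force and the opening at its end, in the units of the state.
- telemetry.read_state(): the state, without advancing time (a new reading comes with each control period).
- camera(name): name is "scene" or "side" or "wrist"; returns the picture (480x640x3 uint8, red, green, blue); there is no depth.
- calibration(name): a dict with "fov_y" (degrees; the focal length in pixels is half the picture's height over the tangent of half this angle, whatever the lens; pixels are square), "cx", "cy" (the principal point, pixels), "position" and "attitude" of the camera in the world. Camera axes: x right, y down, z forward; pixel columns grow to the right and rows downward; lengths in mm; the calibration is good to about 2 mm. A picture is of the moment at which its call begins: read the wrist's pose just before it. calibration takes no time and is no camera call; for the wrist camera it gives the pose at the moment of the call.
- order.sign_off(): hands the job in, once; it reports no verdict.
The state is a dict: "clock": time; "joints": joint angles; "qd": joint speeds; "effort": joint torques, N m; "eef_pos": TCP position; "eef_rot": TCP orientation; "wrist_force": force on the tool from outside, world axes, zero at the start; "moment": the same for the moment, N m; "finger_gap": finger opening in mm.
Only numpy, scipy, OpenCV 4.12 (cv2) and the standard library are available. Lean on these libraries where they do the work, as an engineer would, in place of code of your own. Each camera call takes 0.05 s, during which the arm holds its last target.

TASK

Tidy the electronics desk: pick up the black carrier plate with the blue servo and hang it by its round hole on the blue slanted peg, sliding it well down the peg towards the round collar before you let go, so that it stays hanging there. Leave the carrier with the yellow motor where it lies, and put nothing on the yellow peg.

Things in the scene. Friction and masses are not known exactly. Their poses are not given: they have to be found in the camera images.
- servo_carrier: Loose black plate 104 x 58 x 5 mm, 60-120 g, flat on the table. Origin: centre of its 36 mm through-hole, on the underside. z up out of the plate; x along it (from -76 to +28 mm), pointing 17 to 75 deg to the right of straight ahead. Grip the BLUE servo block: centre x = -50, y = 0, 40 mm along x, 20 mm along y, from 5 to 41 mm above the underside (white horn on top to 47 mm).
- blue_peg: Fixed BLUE peg, 12 mm thick, 65 mm long, slanting up to the robot's left (+y, within 15 deg), 55 deg above level. Origin: its root, on a 52 mm blue collar, 110 mm above the table. z: out along the peg, tip at 65 mm; y level; x up and to the right: a carrier with axes parallel to these slides straight down it. Its steel stand: foot 12 mm high, 20 mm before to 90 mm behind the root, post behind.
- motor_carrier: Bystander, to be left where it lies: the same black plate with hole, but with a YELLOW motor block (40 x 20 mm, top 33 mm above the underside, thin shaft to 43 mm). Same origin and axes as the servo carrier.
- yellow_peg: Bystander: the same peg and stand in YELLOW, same origin and axes as the blue peg. Stays empty.
Mind the look-alikes: they are no part of the job. Leave any red look-alike of the servo_carrier alone.

How it is judged (in metres and radians):
On the way:
1. the servo carrier, still held, has the blue peg through its hole and is within 45 mm of the collar (contact force between servo_carrier and the fingers above 0.3 N and z of servo_carrier in the frame of blue_peg between -0.01 and 0.045 m and x of servo_carrier in the frame of blue_peg between -0.02 and 0.02 m and y of servo_carrier in the frame of blue_peg between -0.02 and 0.02 m and angle between the z axis of servo_carrier and the z axis of blue_peg, either way round below 0.6 rad), for 0.1 s.
At the end, for the whole second after the job is handed in: The servo carrier hangs at rest on the blue peg, the peg through its hole: the hole's centre within 45 mm of the collar along the peg and within 22 mm of the peg's axis, the plate tipped less than 60 degrees from square to the peg (z of servo_carrier in the frame of blue_peg between -0.01 and 0.045 m and x of servo_carrier in the frame of blue_peg between -0.022 and 0.022 m and y of servo_carrier in the frame of blue_peg between -0.022 and 0.022 m and angle between the z axis of servo_carrier and the z axis of blue_peg, either way round below 1.05 rad and linear speed of servo_carrier below 0.03 m/s); the robot touches nothing.
It fails at once if the motor carrier is moved more than 30 mm (distance of motor_carrier from where it was at the start of the episode above 0.03 m).
It fails at once if the servo carrier touches the yellow peg (contact force between servo_carrier and yellow_peg above 0.5 N).
It also fails if it takes over 42 s, if anything falls off the work surface, if the arm or the gripper's body presses on something with over 40 N, if the wrist force passes 120 N, or if a joint passes its speed limit or range.

## Working session

There is one attempt and no reset: what is moved stays moved. The work goes in short steps, Python scripts to look and compute and a shell command to move; the robot and the scene stay as the last step left them, time stands still between calls to the robot, and variables do not carry over. Pictures are saved under pics/ and viewed, and the job is handed in when it is done.

```bash
ls; mkdir -p pics
python3 - <<'E'
from cell import telemetry, camera, calibration
import cv2
print(telemetry.read_state())
for n in ["scene","side","wrist"]:
    print(n,calibration(n))
    cv2.imwrite(f"pics/{n}0.png",camera(n)[:,:,::-1])
E
```

```text
pics
{'clock': 0.0, 'joints': array([ 1.14742329e+00,  3.00454070e-01,  1.52160550e+00, -1.82420164e-05,
        1.32067712e+00, -6.66027525e-02]), 'qd': array([-0.00014244,  0.00140868, -0.00150678,  0.00061227, -0.00055483,
        0.00035261]), 'effort': array([-2.06651610e-03, -5.31797755e+01, -3.52733588e+01,  7.07633444e-02,
        2.43535376e-02, -1.34539955e-04]), 'eef_pos': array([191.98957368, 515.12725384, 212.8853306 ]), 'eef_rot': array([-1.62195578,  1.56965215, -1.97872154]), 'wrist_force': array([ 0.07751838,  0.16813826, -0.09921676]), 'moment': array([-0.01465005,  0.03543326,  0.05116389]), 'finger_gap': 93.93085295401302}
scene {'fov_y': 47.49864071233749, 'cx': 322.0467707302035, 'cy': 237.03301335999313, 'position': array([848.62021278, 364.39671315, 780.8545965 ]), 'attitude': array([-2.50632054,  0.01362352,  2.23333625])}
side {'fov_y': 45.04779381041451, 'cx': 318.0993879026633, 'cy': 252.88329066734838, 'position': array([ 168.03277559, -676.1932472 ,  718.31612042]), 'attitude': array([-2.24999469, -0.01059069, -0.36014014])}
wrist {'fov_y': 71.08556045050408, 'cx': 323.16350537377707, 'cy': 238.61130872843782, 'position': array([121.58564719, 542.0187265 , 383.4185767 ]), 'attitude': array([2.87837286e+00, 9.95293984e-04, 1.21406692e+00])}
```

View pics/scene0.png

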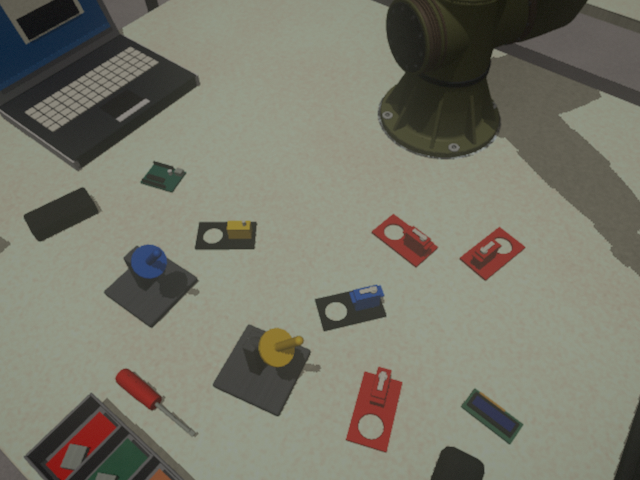

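View pics/side0.png

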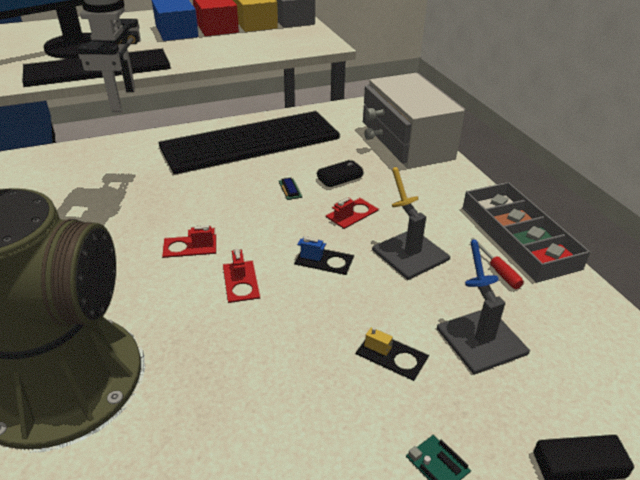

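View pics/wrist0.png

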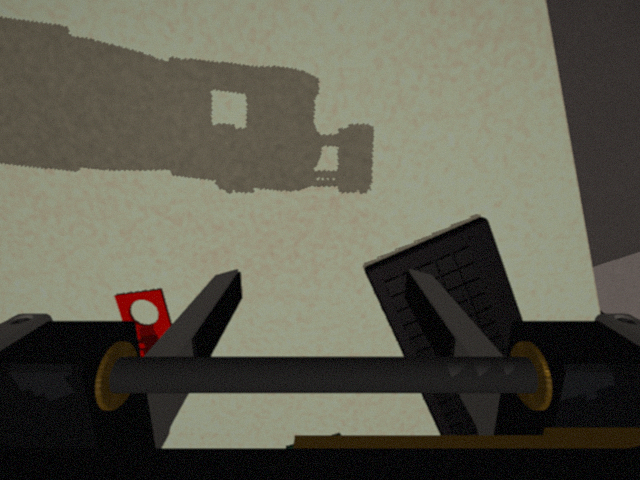

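```bash
cat > h.py <<'E'
import numpy as np, cv2
from scipy.spatial.transform import Rotation as Rot
from cell import telemetry, camera, calibration
def ray(n,px,c=None):
    c=c or calibration(n); f=240/np.tan(np.radians(c['fov_y']/2))
    d=np.array([(px[0]-c['cx'])/f,(px[1]-c['cy'])/f,1.])
    R=Rot.from_euler('xyz',c['attitude']).as_matrix()
    d=R@d; return np.array(c['position']),d/np.linalg.norm(d)
def plane(n,px,z,c=None):
    o,d=ray(n,px,c); return o+d*(z-o[2])/d[2]
def proj(n,P,c=None):
    c=c or calibration(n); f=240/np.tan(np.radians(c['fov_y']/2))
    R=Rot.from_euler('xyz',c['attitude']).as_matrix()
    q=R.T@(np.array(P,float)-c['position']); return np.array([c['cx']+f*q[0]/q[2],c['cy']+f*q[1]/q[2]])
def tri(obs):
    A=np.zeros((3,3));b=np.zeros(3);L=[]
    for n,px,c in obs:
        o,d=ray(n,px,c);M=np.eye(3)-np.outer(d,d);A+=M;b+=M@o;L.append((o,d))
    p=np.linalg.solve(A,b)
    return p,[np.linalg.norm(np.cross(p-o,d)) for o,d in L]
E
python3 - <<'E'
from h import *
print(plane("scene",(336,312),5),plane("side",(337,262),5))
print(plane("scene",(374,293),44),plane("side",(312,240),44))
for n,box in [("scene",(100,230,210,330)),("scene",(305,275,395,335)),("side",(430,230,540,375)),("side",(285,225,365,280))]:
    im=cv2.imread(f"pics/{n}0.png"); x0,y0,x1,y1=box
    cv2.imwrite(f"pics/crop_{n}_{x0}.png",cv2.resize(im[y0:y1,x0:x1],None,fx=5 if x1-x0>95 else 6,fy=5 if x1-x0>95 else 6,interpolation=cv2.INTER_CUBIC)[:600])
E
```

```text
[508.31548663 113.88053226   5.        ] [510.86914997 109.51580964   5.        ]
[462.72021144 153.27027118  44.        ] [471.9179903  143.55009182  44.        ]
```

Run:
```python
import cv2,numpy as np
a=[cv2.imread("pics/crop_"+n+".png") for n in ["scene_100","side_430","scene_305","side_285"]]
a=[cv2.resize(i,(400,300)) if 0 else i for i in a]
def fit(i):
    s=min(400/i.shape[1],300/i.shape[0]); j=cv2.resize(i,None,fx=s,fy=s); o=np.zeros((300,400,3),np.uint8); o[:j.shape[0],:j.shape[1]]=j; return o
a=[fit(i) for i in a]
cv2.imwrite("pics/mosaic.png",np.vstack([np.hstack(a[:2]),np.hstack(a[2:])]))
```

```text
(no output)
```

View pics/mosaic.png

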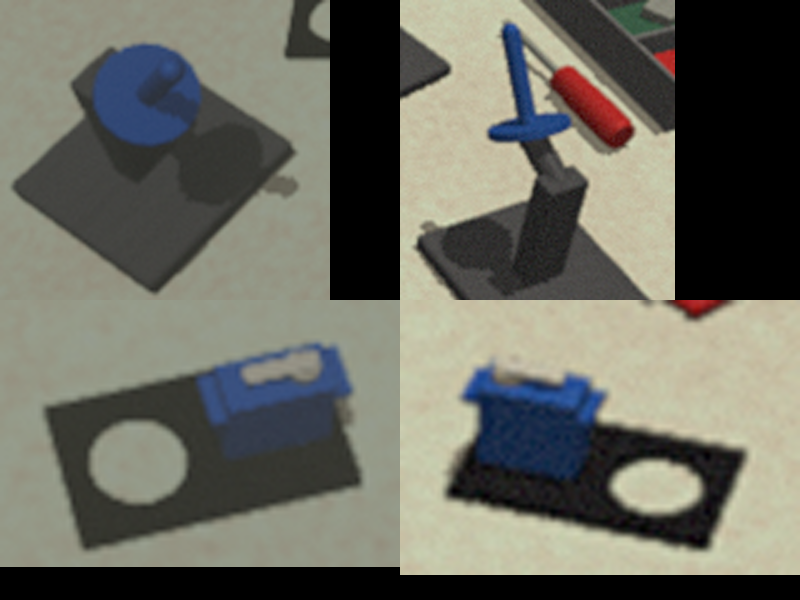

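Run:
```python
from h import *
for n,hb,cb in [("scene",(320,298,352,326),(310,280,392,334)),("side",(325,252,350,272),(290,230,360,278))]:
    im=cv2.imread(f"pics/{n}0.png"); hsv=cv2.cvtColor(im,cv2.COLOR_BGR2HSV)
    g=im.max(2)
    m=np.zeros(g.shape,np.uint8); x0,y0,x1,y1=cb; sub=cv2.GaussianBlur(g,(3,3),0)[y0:y1,x0:x1]
    bw=(sub<95).astype(np.uint8); m[y0:y1,x0:x1]=bw
    cs,h=cv2.findContours(m,cv2.RETR_CCOMP,cv2.CHAIN_APPROX_NONE)
    for c,hh in zip(cs,h[0]):
        if cv2.contourArea(c)>80:
            M=cv2.moments(c);p=(M['m10']/M['m00'],M['m01']/M['m00'])
            print(n,"hole" if hh[3]>=0 else "outer",cv2.contourArea(c),p,plane(n,p,3))
    # plate axis: white + corners
    b=((hsv[...,0]>105)&(hsv[...,0]<125)&(hsv[...,1]>110)).astype(np.uint8)
    nn,l,st,ce=cv2.connectedComponentsWithStats(b)
    for s,c in zip(st[1:],ce[1:]):
        if s[4]>60: print("blue",s,c)
# corners read from mosaic: scales
def sc(u,v): s=400/90; return (305+u/s,275+(v-300)/s)
def sd(u,v): s=300/55; s=min(400/80,s); return (285+(u-400)/s,225+(v-300)/s)
# top face corners of plate at z5
for nm,f,L in [("scene",sc,[(46,408),(84,545),(360,482)]),("side",sd,[(448,492),(708,545),(746,452)])]:
    print(nm,[plane(nm,f(*p),5).round(1) for p in L])
```

```text
scene outer 1705.5 (347.59816280660607, 310.1711130655721) [493.40376632 126.04508222   3.        ]
scene hole 367.0 (335.6144414168937, 310.94550408719346) [506.28842046 111.58730529   3.        ]
blue [   0    0  110   90 2093] [53.64644052 39.4577162 ]
blue [131 245  36  34 812] [147.41009852 261.28325123]
blue [350 285  34  18 224] [364.19642857 294.50446429]
side outer 1038.0 (323.4444444444444, 259.21628131021197) [490.24118055 128.51254492   3.        ]
side hole 187.0 (335.8983957219251, 261.9946524064171) [509.83491563 112.458552     3.        ]
blue [ 152    0   46   41 1501] [175.0413058   18.58027981]
blue [ 0 16 21  7 68] [10.01470588 19.5       ]
blue [   0  101   52   49 1586] [ 25.00819672 125.47856242]
blue [284 179  13  14 106] [290.05660377 185.45283019]
blue [298 239  27  23 411] [311.35279805 249.60583942]
blue [466 240  32  47 460] [479.45652174 269.76304348]
scene [array([510.2,  73.1,   5. ]), array([545.5, 118.2,   5. ]), array([465.4, 181.4,   5. ])]
side [array([432.8, 133.3,   5. ]), array([514.6,  70.7,   5. ]), array([550.1, 116.7,   5. ])]
```

Run:
```python
from h import *
for n,box in [("scene",(120,235,180,290)),("side",(455,230,510,295))]:
    im=cv2.imread(f"pics/{n}0.png"); hsv=cv2.cvtColor(im,cv2.COLOR_BGR2HSV)
    b=((hsv[...,0]>100)&(hsv[...,0]<128)&(hsv[...,1]>90)).astype(np.uint8)*255
    m=np.zeros_like(b);x0,y0,x1,y1=box;m[y0:y1,x0:x1]=b[y0:y1,x0:x1]
    if n=="side":
        for y in range(236,292):
            xs=np.where(m[y])[0]
            if len(xs): print(y,xs.min(),xs.max(),end="; ")
        print()
    else:
        c=max(cv2.findContours(m,0,1)[0],key=cv2.contourArea); print(cv2.fitEllipse(c),cv2.boundingRect(c))
        for y in range(240,284):
            xs=np.where(m[y])[0]
            if len(xs): print(y,xs.min(),xs.max(),end="; ")
        cr=im[240:285,125:172]; cv2.imwrite("pics/peg_sc.png",cv2.resize(cr,None,fx=12,fy=12,interpolation=cv2.INTER_CUBIC))
```

```text
((148.37030029296875, 261.3520202636719), (32.870147705078125, 35.022151947021484), 93.24700927734375) (131, 245, 36, 34)
245 145 152; 246 141 155; 247 140 157; 248 137 159; 249 136 160; 250 135 161; 251 135 162; 252 134 163; 253 133 163; 254 133 164; 255 132 164; 256 132 165; 257 132 165; 258 131 166; 259 131 166; 260 131 166; 261 131 166; 262 131 166; 263 131 166; 264 131 166; 265 131 165; 266 132 165; 267 132 164; 268 133 164; 269 133 164; 270 133 163; 271 134 162; 272 135 162; 273 136 161; 274 137 160; 275 138 159; 276 140 157; 277 143 155; 278 147 151; 240 472 475; 241 472 476; 242 471 477; 243 471 477; 244 471 477; 245 472 477; 246 472 478; 247 472 478; 248 472 478; 249 472 478; 250 473 478; 251 473 478; 252 473 478; 253 473 479; 254 474 479; 255 474 479; 256 474 479; 257 474 480; 258 474 480; 259 474 480; 260 475 480; 261 475 480; 262 475 480; 263 475 480; 264 476 481; 265 476 481; 266 476 481; 267 476 481; 268 476 481; 269 477 482; 270 477 482; 271 477 482; 272 477 482; 273 477 482; 274 477 483; 275 478 493; 276 478 496; 277 476 497; 278 474 497; 279 471 497; 280 468 497; 281 466 495; 282 466 494; 283 466 490; 284 466 488; 285 467 487; 286 478 482;
```

View pics/peg_sc.png

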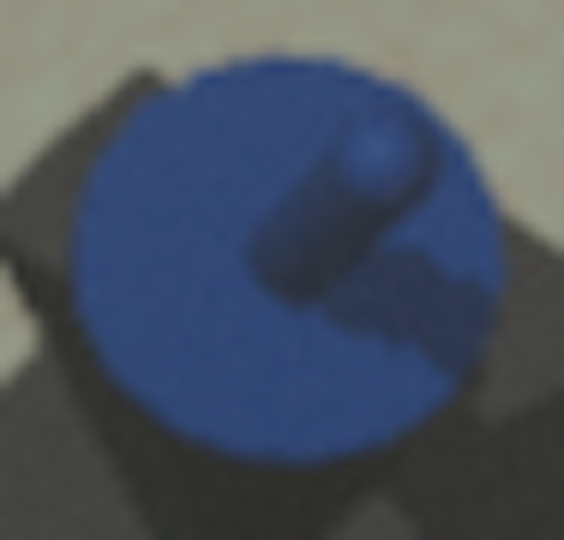

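Run:
```python
from h import *
r,e=tri([("scene",(148.5,261.4),None),("side",(481.4,280.6),None)]);print("root",r,e)
print(plane("scene",(148.5,261.4),110),plane("side",(481.4,280.6),110))
t,e=tri([("scene",(156.6,252.2),None),("side",(474.4,243),None)]);print("tipsphere",t,e)
d=t-r;L=np.linalg.norm(d);print(L,d/L,"elev",np.degrees(np.arcsin(d[2]/L)),"az from +y (towards +x pos)",np.degrees(np.arctan2(d[0],d[1])))
root=(plane("scene",(148.5,261.4),110)+plane("side",(481.4,280.6),110))/2
for a in np.radians([-15,-10,-5,0,5,10,15]):
    z=np.array([np.cos(np.radians(55))*np.sin(a),np.cos(np.radians(55))*np.cos(a),np.sin(np.radians(55))])
    print(np.degrees(a),*[(proj(n,root+z*59)-proj(n,root)).round(1) for n in("scene","side")])
print("obs",(8.1,-9.2),(-7,-37.6))
```

```text
root [ 657.56227885 -125.87178692  109.50544257] [np.float64(1.5633148334502733), np.float64(1.5633148334505256)]
[ 656.49692997 -124.46503997  110.        ] [ 658.65281287 -126.94304761  110.        ]
tipsphere [655.28972124 -91.60130366 160.69852855] [np.float64(1.9599980068766816), np.float64(1.9599980068762222)]
61.6470809842223 [-0.03686399  0.55591413  0.8304219 ] elev 56.14210152087216 az from +y (towards +x pos) -3.7938655502965806
-14.999999999999998 [ 11.  -11.6] [-10.6 -34.7]
-10.0 [  9.8 -10. ] [ -9.2 -35.4]
-5.0 [ 8.4 -8.5] [ -7.8 -35.9]
0.0 [ 6.8 -7.1] [ -6.2 -36.3]
5.0 [ 5.2 -5.7] [ -4.6 -36.7]
10.0 [ 3.4 -4.5] [ -2.8 -36.9]
14.999999999999998 [ 1.5 -3.3] [ -1.  -37.1]
obs (8.1, -9.2) (-7, -37.6)
```

```bash
cat >> h.py <<'E'
def Rz(a): return Rot.from_euler('z',a).as_matrix()
def Ry(a): return Rot.from_euler('y',a).as_matrix()
J0=[1.14742329,0.300454,1.5216055,-1.8e-5,1.320677,-0.0666027]
R0=Rot.from_euler('xyz',[-1.62195578,1.56965215,-1.97872154]).as_matrix()
def chain(j,s4=1,s6=1): return Rz(j[0])@Ry(j[1]+j[2])@Rz(s4*j[3])@Ry(j[4])@Rz(s6*j[5])
A=np.radians(-4);E=np.radians(55)
pz=np.array([np.cos(E)*np.sin(A),np.cos(E)*np.cos(A),np.sin(E)])
px=np.array([-np.sin(E)*np.sin(A),-np.sin(E)*np.cos(A),np.cos(E)])
py=np.cross(pz,px)
RP=np.column_stack([px,py,pz]); ROOT=np.array([657.5,-125.8,110.])
def wrist(R,j1,p,s6,T):
    W=(Rz(j1)@Ry(p)).T@R@T.T
    a=Rot.from_matrix(W).as_euler('ZYZ'); return a
E
python3 - <<'E'
from h import *
print(R0.round(3),py.round(3),px.round(3),pz.round(3))
for s6 in (1,-1):
    T=chain(J0,1,s6).T@R0; print(s6,T.round(3))
    yaw=np.radians(-38)
    for k in (1,-1):
        # tool x=-plate z; tool y=k*plate y
        C=np.column_stack([[0,0,-1],[0,k,0],np.cross([0,0,-1],[0,k,0])])
        print(k,"grasp",wrist(Rz(yaw)@C,.27,1.85,s6,T).round(2),"peg",wrist(RP@C,.12,1.9,s6,T).round(2))
E
```

```text
[[-0.     0.349  0.937]
 [-0.001  0.937 -0.349]
 [-1.    -0.001 -0.   ]] [0.998 0.07  0.   ] [ 0.057 -0.817  0.574] [-0.04   0.572  0.819]
1 [[ 0. -1. -0.]
 [-0.  0. -1.]
 [ 1.  0. -0.]]
1 grasp [ 0.    1.29 -0.64] peg [-0.63  1.33  0.23]
-1 grasp [-0.    1.29  2.5 ] peg [-0.63  1.33 -2.91]
-1 [[ 0.    -0.991 -0.133]
 [-0.     0.133 -0.991]
 [ 1.     0.    -0.   ]]
1 grasp [ 0.    1.29 -0.5 ] peg [-0.63  1.33  0.37]
-1 grasp [-0.    1.29  2.64] peg [-0.63  1.33 -2.78]
```

```bash
cat >> h.py <<'E'
def go(P,R=None,show=True):
    s=telemetry.read_state(); Rc=Rot.from_euler('xyz',s['eef_rot']).as_matrix(); p=np.array(s['eef_pos'])
    rv=Rot.from_matrix(Rc.T@(Rc if R is None else R)).as_rotvec()/np.pi
    sh=Rc.T@(np.array(P)-p)/300
    print("t",round(s['clock'],2),"pos",p.round(1),"gap",round(s['finger_gap'],1),"F",np.round(s['wrist_force'],1),"j",np.round(s['joints'],2)); print("row",np.round(np.r_[rv,sh],4).tolist())
def toolR(Rplate): # plate -> tool
    return Rplate@np.column_stack([[0,0,-1],[0,1,0],[1,0,0]])
E
python3 - <<'E'
from h import *
go([330,330,180],toolR(Rz(np.radians(-38)))); go([448,160,180],toolR(Rz(np.radians(-38))))
E
```

```text
t 0.15 pos [192.  515.2 213. ] gap 93.8 F [ 0.3 -0.7  0.3] j [ 1.15  0.3   1.52 -0.    1.32 -0.07]
row [0.0975, 0.0, 0.0003, 0.1105, -0.4177, 0.6466]
t 0.15 pos [192.  515.2 213. ] gap 93.8 F [ 0.3 -0.7  0.3] j [ 1.15  0.3   1.52 -0.    1.32 -0.07]
row [0.0975, 0.0, 0.0003, 0.1107, -0.8113, 1.213]
```

```bash
python3 -m handwheel '[[0.0975,0,0,0.11,-0.66,1.0,0.7],[0.0975,0,0,0.11,-0.66,1.0,0.7],[0.0975,0,0,0.11,-0.66,1.0,0.7],[0.0975,0,0,0.11,-0.66,1.0,0.7],[0.0975,0,0,0.11,-0.66,1.0,0.7],[0.0975,0,0,0.11,-0.66,1.0,0.7],[0.0975,0,0,0.11,-0.66,1.0,0.7]]' 20
python3 - <<'E'
from h import *
go([440,140,180],toolR(Rz(np.radians(-38))))
E
```

```text
clock: 1.02
eef_pos: [405.1, 222.6, 179.7]
eef_rot: [-1.578, 1.569, -2.245]
wrist_force: [-0.2, -0.3, 0.5]
finger_gap: 65.9
t 1.02 pos [405.1 222.6 179.7] gap 65.9 F [-0.2 -0.3  0.5] j [ 0.42  0.14  1.8  -0.    1.2  -0.48]
row [-0.0012, -0.0, 0.0005, -0.0006, -0.1444, 0.262]
```

Run:
```python
from h import *
c=calibration("wrist"); s=telemetry.read_state()
p=np.array(s['eef_pos'])
print(proj("wrist",p,c),proj("wrist",p-[0,0,150],c),proj("wrist",p+[60,-47,-170],c),proj("wrist",p+[-60,47,-170],c), proj("wrist",[468.6,142.8,40],c),proj("wrist",[508,112,0],c))
cv2.imwrite("pics/wrist1.png",camera("wrist")[:,:,::-1])
```

```text
[322.30933189 290.64969676] [322.93768656 227.89683929] [323.17087274 291.42485824] [322.77031125 147.31431855] [300.13302915 324.35167263] [303.3380008  345.26695678]
```

View pics/wrist1.png

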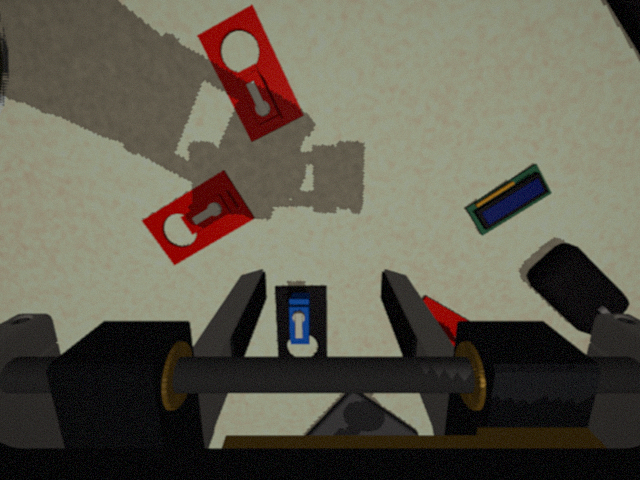

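Run:
```python
from h import *
G=toolR(Rz(np.radians(-38)))
go([467.5,143.5,80],G);go([467.5,143.5,17],G)
```

```text
t 1.07 pos [404.3 224.  180. ] gap 65.6 F [-0.1  0.2 -0.1] j [ 0.43  0.14  1.8  -0.    1.2  -0.48]
row [-0.0008, -0.0, 0.0004, 0.3332, -0.0805, 0.3313]
t 1.07 pos [404.3 224.  180. ] gap 65.6 F [-0.1  0.2 -0.1] j [ 0.43  0.14  1.8  -0.    1.2  -0.48]
row [-0.0008, -0.0, 0.0004, 0.5432, -0.0802, 0.3313]
```

```bash
python3 -m handwheel '[[0,0,0,0.2,-0.08,0.331,0.7],[0,0,0,0.333,-0.08,0.331,0.7],[0,0,0,0.333,-0.08,0.331,0.7],[0,0,0,0.333,-0.08,0.331,0.7],[0,0,0,0.333,-0.08,0.331,0.7],[0,0,0,0.333,-0.08,0.331,0.7]]' 20
python3 - <<'E'
from h import *
go([467.5,143.5,17],toolR(Rz(np.radians(-38))))
cv2.imwrite("pics/scene2.png",camera("scene")[200:380,230:470,::-1].repeat(3,0).repeat(3,1))
cv2.imwrite("pics/wrist2.png",camera("wrist")[:,:,::-1])
E
```

```text
clock: 1.82
eef_pos: [467.7, 144.7, 81.4]
eef_rot: [0.355, 1.57, -0.31]
wrist_force: [0.8, -0.3, -0.5]
finger_gap: 66.0
t 1.82 pos [467.7 144.7  81.4] gap 66.0 F [ 0.8 -0.3 -0.5] j [ 0.23  0.33  1.82 -0.    0.99 -0.68]
row [-0.0004, 0.0004, -0.0001, 0.2148, -0.0036, 0.0017]
```

View pics/wrist2.png

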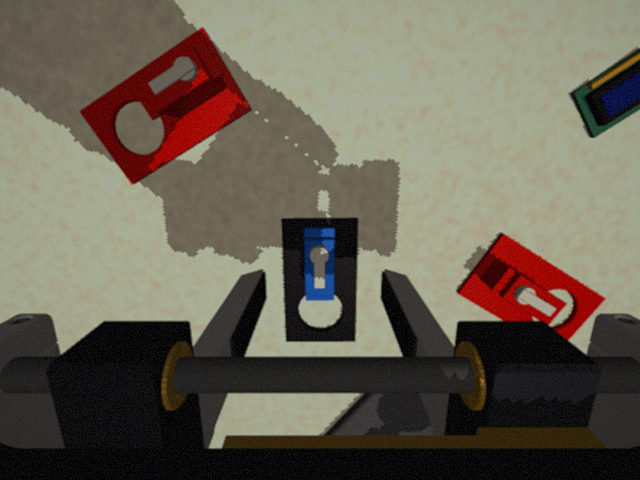

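View pics/scene2.png

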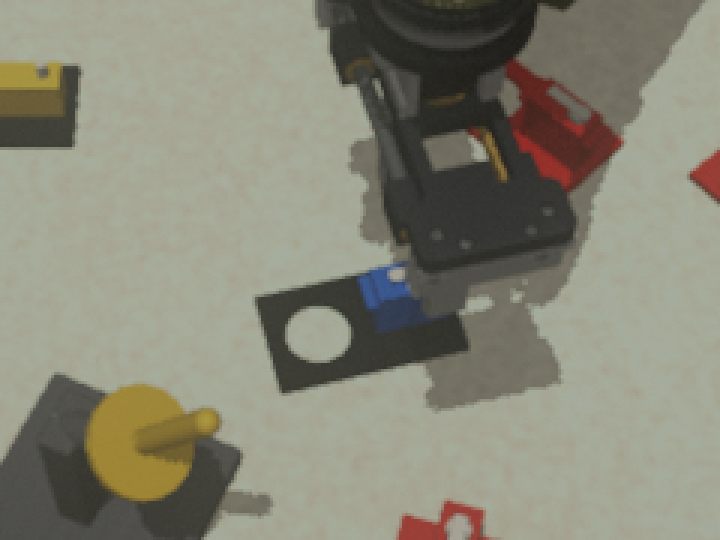

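Run:
```python
from h import *
P=[plane("wrist",p,z) for p,z in [((282.5,218.5),5),((357.5,218.5),5),((355.5,341),5),((286,341),5)]]
for p in P: print(p.round(1))
a=(P[2]+P[3]-P[0]-P[1])/2; print(np.linalg.norm(a),np.degrees(np.arctan2(a[1],a[0])))
u=a/np.linalg.norm(a); print("hole",(P[2]+P[3])/2-28*u,(P[0]+P[1])/2+76*u)
im=cv2.imread("pics/wrist2.png");hs=cv2.cvtColor(im,cv2.COLOR_BGR2HSV)
b=((hs[...,0]>105)&(hs[...,0]<125)&(hs[...,1]>120)).astype(np.uint8);b[:210]=0;b[310:]=0;b[:,:280]=0;b[:,360:]=0
print(cv2.boundingRect(b))
```

```text
[429.8 135.9   5. ]
[464.4 180.1   5. ]
[546.4 117.1   5. ]
[510.9  71.8   5. ]
103.40218236935675 -37.88763714236614
hole [506.57304894 111.6840063    5.        ] [507.04485655 111.31687757   5.        ]
(284, 219, 72, 91)
```

```bash
python3 -m handwheel '[[0,0,0,0.12,-0.006,0.004,0.7],[0,0,0,0.214,-0.006,0.004,0.7],[0,0,0,0.214,-0.006,0.004,0.7],[0,0,0,0.214,-0.006,0.004,0.7],[0,0,0,0.214,-0.006,0.004,0],[0,0,0,0.214,-0.006,0.004,0],[0,0,0,0.214,-0.006,0.004,0],[0,0,0,0.214,-0.006,0.004,0],[0,0,0,0.214,-0.006,0.004,0],[0,0,0,0.214,-0.006,0.004,0]]' 35
python3 - <<'E'
from h import *
go([467.5,142.5,160],toolR(Rz(np.radians(-38))))
E
```

```text
clock: 3.18
eef_pos: [467.5, 142.1, 16.8]
eef_rot: [-0.237, 1.57, -0.902]
wrist_force: [-0.6, -1.2, 1.7]
finger_gap: 19.7
t 3.17 pos [467.5 142.1  16.8] gap 19.7 F [-0.6 -1.2  1.7] j [ 0.22  0.43  1.86 -0.    0.85 -0.68]
row [-0.0005, 0.0002, 0.0001, -0.4773, 0.001, -0.0004]
```

```bash
python3 -m handwheel '[[0,0,0,-0.1,0,0,0],[0,0,0,-0.3,0,0,0],[0,0,0,-0.6,0,0,0],[0,0,0,-0.7,0,0,0],[0,0,0,-0.75,0,0,0],[0,0,0,-0.75,0,0,0],[0,0,0,-0.75,0,0,0]]' 35;python3 - <<'E'
from h import *
print(plane("scene",(275.5,347.5),110),plane("side",(404,202),110),tri([("scene",(297,341),None),("side",(397,171),None)]))
for zc in (120,100,75,30,15):
  print(zc,(ROOT+RP@[-50,0,zc+17]).round(1))
  go(ROOT+RP@[-50,0,zc+17],toolR(RP))
for n in ("scene","side"): cv2.imwrite(f"pics/{n}3.png",camera(n)[:,:,::-1])
E
```

```text
clock: 4.05
eef_pos: [466.8, 142.1, 239.8]
eef_rot: [-2.017, 1.568, -2.682]
wrist_force: [-0.5, -0.9, -1.2]
finger_gap: 20.0
[645.95518275 116.08589801 110.        ] [645.51450615 114.45641829 110.        ] (array([640.11560268, 148.72087947, 159.69166776]), [np.float64(2.383036340680922), np.float64(2.3830363406808863)])
120 [649.2  -6.6 193.5]
t 4.05 pos [466.8 142.1 239.8] gap 20.0 F [-0.5 -0.9 -1.2] j [ 0.22  0.14  1.65 -0.    1.35 -0.68]
row [0.2579, -0.1829, -0.0803, 0.1532, -0.0144, 0.7843]
100 [650.  -18.  177.2]
t 4.05 pos [466.8 142.1 239.8] gap 20.0 F [-0.5 -0.9 -1.2] j [ 0.22  0.14  1.65 -0.    1.35 -0.68]
row [0.2579, -0.1829, -0.0803, 0.2078, -0.0427, 0.8101]
75 [651.  -32.3 156.7]
t 4.05 pos [466.8 142.1 239.8] gap 20.0 F [-0.5 -0.9 -1.2] j [ 0.22  0.14  1.65 -0.    1.35 -0.68]
row [0.2579, -0.1829, -0.0803, 0.2762, -0.0779, 0.8422]
30 [652.8 -58.  119.8]
t 4.05 pos [466.8 142.1 239.8] gap 20.0 F [-0.5 -0.9 -1.2] j [ 0.22  0.14  1.65 -0.    1.35 -0.68]
row [0.2579, -0.1829, -0.0803, 0.3991, -0.1415, 0.9]
15 [653.4 -66.6 107.5]
t 4.05 pos [466.8 142.1 239.8] gap 20.0 F [-0.5 -0.9 -1.2] j [ 0.22  0.14  1.65 -0.    1.35 -0.68]
row [0.2579, -0.1829, -0.0803, 0.4401, -0.1626, 0.9193]
```

View pics/side3.png

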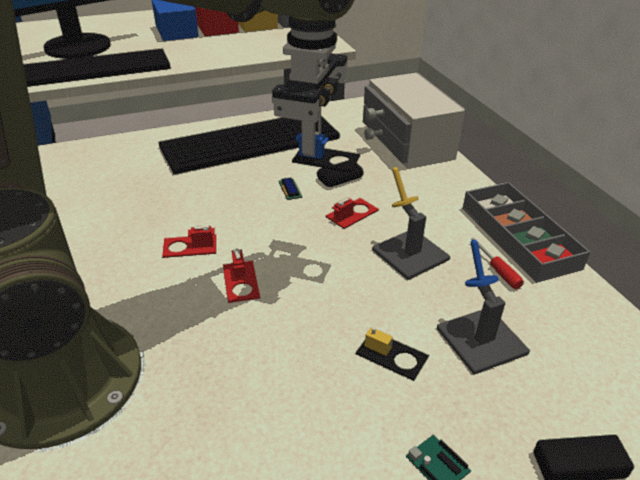

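View pics/scene3.png

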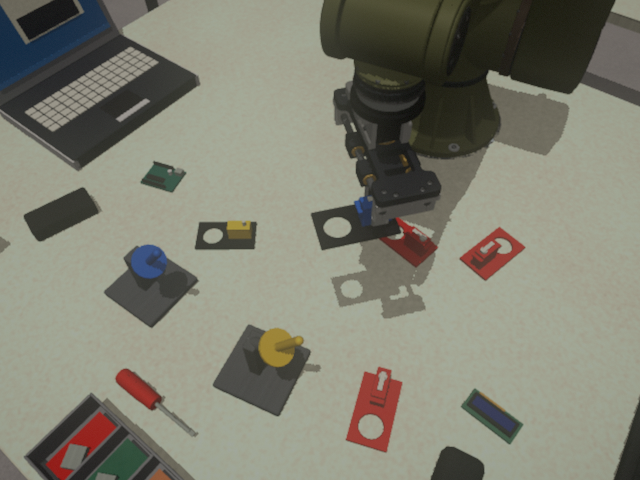

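```bash
python3 -m handwheel '[[0.258,-0.183,-0.08,0.153,-0.014,0.784,0],[0.258,-0.183,-0.08,0.153,-0.014,0.784,0],[0.258,-0.183,-0.08,0.153,-0.014,0.784,0],[0.258,-0.183,-0.08,0.153,-0.014,0.784,0],[0.258,-0.183,-0.08,0.153,-0.014,0.784,0],[0.258,-0.183,-0.08,0.153,-0.014,0.784,0],[0.258,-0.183,-0.08,0.153,-0.014,0.784,0],[0.258,-0.183,-0.08,0.153,-0.014,0.784,0],[0.258,-0.183,-0.08,0.153,-0.014,0.784,0],[0.258,-0.183,-0.08,0.153,-0.014,0.784,0]]' 35;python3 - <<'E'
from h import *
for zc in (120,85):
  go(ROOT+RP@[-50,0,zc+17],toolR(RP))
for n in ("scene","side","wrist"): cv2.imwrite(f"pics/{n}4.png",camera(n)[:,:,::-1])
E
```

```text
clock: 5.4
eef_pos: [649.3, -6.6, 194.3]
eef_rot: [0.003, 0.96, -1.499]
wrist_force: [-0.2, 0.4, -0.7]
finger_gap: 19.7
t 5.4 pos [649.3  -6.6 194.3] gap 19.7 F [-0.2  0.4 -0.7] j [ 0.17  0.59  1.27 -0.62  1.39  0.24]
row [-0.0003, -0.0002, -0.0004, 0.002, -0.0004, -0.0016]
t 5.4 pos [649.3  -6.6 194.3] gap 19.7 F [-0.2  0.4 -0.7] j [ 0.17  0.59  1.27 -0.62  1.39  0.24]
row [-0.0003, -0.0002, -0.0004, 0.1186, -0.0005, -0.0015]
```

View pics/side4.png

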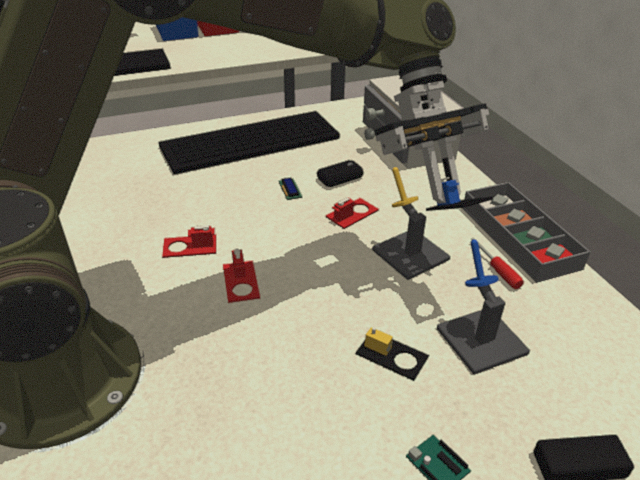

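View pics/scene4.png

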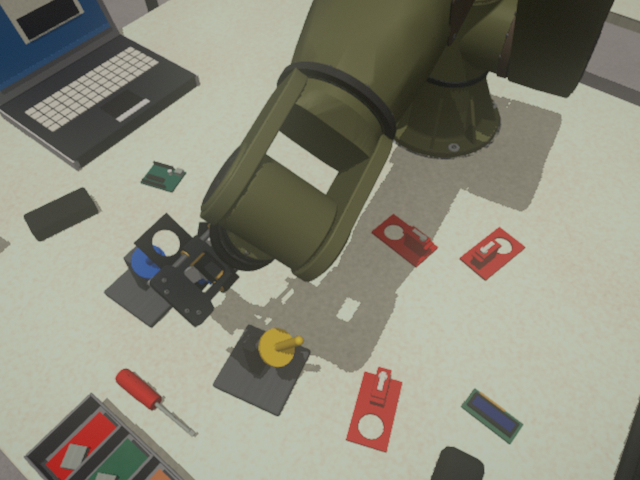

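View pics/wrist4.png

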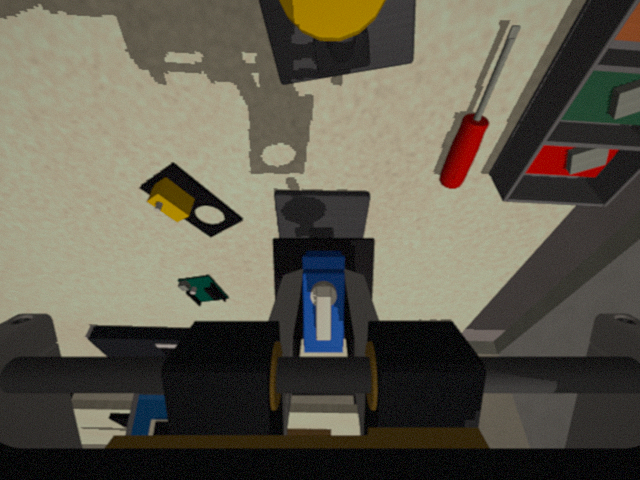

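Run:
```python
from h import *
im=cv2.imread("pics/scene4.png");g=cv2.GaussianBlur(im,(3,3),0).max(2)
cv2.imwrite("pics/c4.png",np.hstack([cv2.resize(im[205:285,120:220],None,fx=4,fy=4,interpolation=2),cv2.resize(cv2.imread("pics/side4.png")[170:250,415:515],None,fx=4,fy=4,interpolation=2)]))
s=telemetry.read_state();R=Rot.from_euler('xyz',s['eef_rot']).as_matrix();p=np.array(s['eef_pos'])
h=p+R@[17-2.5,0,50]; print("hole pred",h,proj("scene",h),proj("side",h),(RP.T@(h-ROOT)).round(1))
for q in [(17,29,-26),(17,-29,-26),(17,29,78),(17,-29,78)]: print(proj("scene",p+R@q).round(1),proj("side",p+R@q).round(1))
```

```text
hole pred [652.72606174 -55.5846726  210.93224147] [165.31713657 242.90777837] [464.85216793 204.64651309] [2.00e-01 1.00e-01 1.23e+02]
[192.6 299.6] [453.1 204.6]
[221.6 268.3] [424.2 212.5]
[132.5 243.3] [491.4 201. ]
[164.6 213.5] [460.2 209.7]
```

View pics/c4.png

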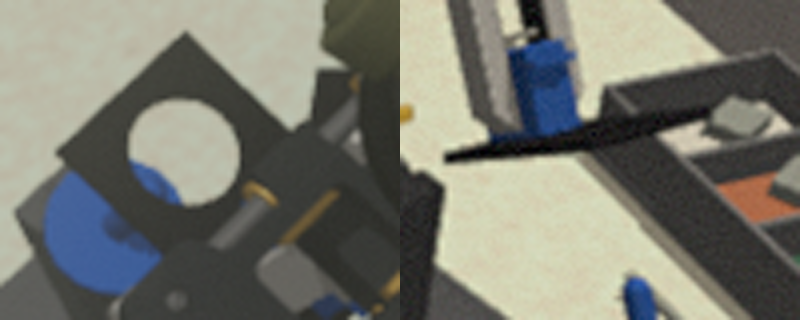

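```bash
python3 -m handwheel '[[0,0,0,0.06,0,-0.0015,0],[0,0,0,0.12,0,-0.0015,0],[0,0,0,0.15,0,-0.0015,0],[0,0,0,0.18,0,-0.0015,0],[0,0,0,0.21,0,-0.0015,0],[0,0,0,0.235,0,-0.0015,0],[0,0,0,0.235,0,-0.0015,0]]' 35;python3 - <<'E'
from h import *
for zc in (30,15):
  go(ROOT+RP@[-50,0,zc+17],toolR(RP))
a=camera("scene")[:,:,::-1];b=camera("side")[:,:,::-1]
cv2.imwrite("pics/c5.png",np.hstack([cv2.resize(a[205:295,110:210],None,fx=4,fy=4,interpolation=2),cv2.resize(b[205:295,425:525],None,fx=4,fy=4,interpolation=2)]))
E
```

```text
clock: 6.42
eef_pos: [652.1, -46.7, 135.7]
eef_rot: [0.002, 0.96, -1.5]
wrist_force: [0.1, 0.1, -0.7]
finger_gap: 19.7
t 6.42 pos [652.1 -46.7 135.7] gap 19.7 F [ 0.1  0.1 -0.7] j [ 0.1   0.64  1.33 -0.64  1.27  0.26]
row [-0.0002, -0.0001, -0.0002, 0.0651, -0.0003, 0.0008]
t 6.42 pos [652.1 -46.7 135.7] gap 19.7 F [ 0.1  0.1 -0.7] j [ 0.1   0.64  1.33 -0.64  1.27  0.26]
row [-0.0002, -0.0001, -0.0002, 0.1151, -0.0004, 0.0009]
```

View pics/c5.png

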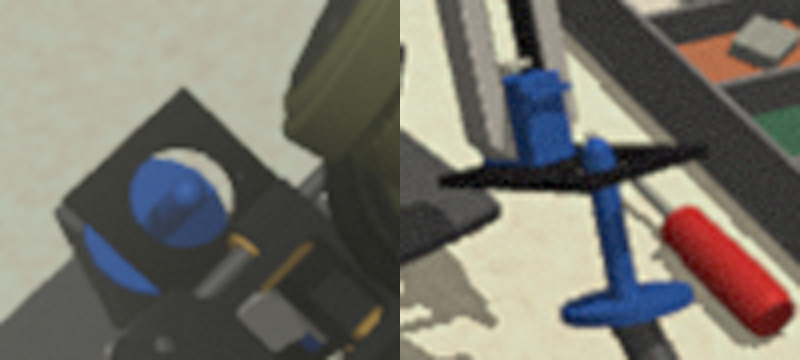

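```bash
python3 -m handwheel '[[0,0,0,0.03,0,0,0],[0,0,0,0.06,0,0,0],[0,0,0,0.085,0,0,0],[0,0,0,0.11,0,0,0],[0,0,0,0.125,0,-0.01,0],[0,0,0,0.13,0,-0.02,0],[0,0,0,0.13,0,-0.02,0],[0,0,0,0.13,0,-0.02,0]]' 35;python3 - <<'E'
from h import *
go(ROOT+RP@[-58,0,5+17],toolR(RP))
a=camera("scene")[:,:,::-1];b=camera("side")[:,:,::-1]
cv2.imwrite("pics/c6.png",np.hstack([cv2.resize(a[205:295,110:210],None,fx=4,fy=4,interpolation=2),cv2.resize(b[225:315,425:525],None,fx=4,fy=4,interpolation=2)]))
E
```

```text
clock: 7.52
eef_pos: [653.7, -63.5, 101.2]
eef_rot: [0.004, 0.96, -1.497]
wrist_force: [0.0, -0.9, -0.9]
finger_gap: 20.0
t 7.53 pos [653.7 -63.5 101.2] gap 20.0 F [ 0.  -0.9 -0.9] j [ 0.08  0.67  1.36 -0.66  1.2   0.29]
row [-0.0003, -0.0001, -0.0006, 0.0219, -0.0019, -0.0062]
```

View pics/c6.png

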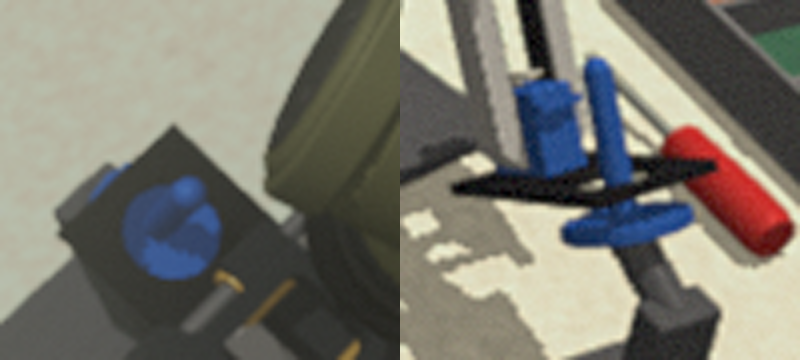

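```bash
python3 -m handwheel '[[0,0,0,0.009,0,-0.003,0],[0,0,0,0.018,0,-0.006,0],[0,0,0,0.018,0,-0.006,0],[0,0,0,0.018,0,-0.006,0]]' 35
python3 -m handwheel '[[0,0,0,0,0,0,0.25],[0,0,0,0,0,0,0.35],[0,0,0,0,0,0,0.5],[0,0,0,0,0,0,0.5],[0,0,0,0,0,0,0.5],[0,0,0,0,0,0,0.5]]'
python3 - <<'E'
from h import *
go(ROOT+RP@[-58,0,5+17],toolR(RP))
a=camera("scene")[:,:,::-1];b=camera("side")[:,:,::-1]
cv2.imwrite("pics/c7.png",np.hstack([cv2.resize(a[205:295,110:210],None,fx=4,fy=4,interpolation=2),cv2.resize(b[225:315,425:525],None,fx=4,fy=4,interpolation=2)]))
E
```

```text
clock: 8.12
eef_pos: [653.8, -65.2, 95.8]
eef_rot: [0.004, 0.96, -1.498]
wrist_force: [0.9, -1.1, -0.3]
finger_gap: 19.9
clock: 8.88
eef_pos: [653.8, -65.3, 95.7]
eef_rot: [0.004, 0.96, -1.498]
wrist_force: [0.7, 0.5, -0.0]
finger_gap: 47.0
t 8.88 pos [653.8 -65.3  95.7] gap 47.0 F [ 0.7  0.5 -0. ] j [ 0.07  0.68  1.36 -0.67  1.19  0.29]
row [-0.0004, -0.0001, -0.0006, 0.0037, -0.0018, -0.0004]
```

View pics/c7.png

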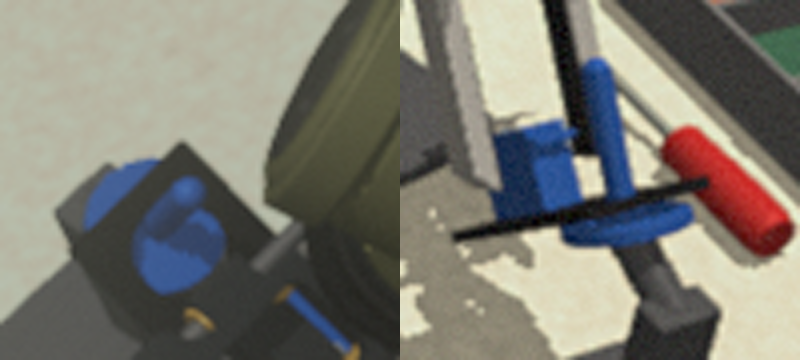

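```bash
python3 -m handwheel '[[0,0,0,-0.03,0,0,0.5],[0,0,0,-0.08,0,0,0.5],[0,0,0,-0.15,0,0,0.5],[0,0,0,-0.25,0,0,0.5],[0,0,0,-0.4,0,0,0.5],[0,0,0,-0.5,0,0,0.5],[0,0,0,-0.5,0,0,0.5],[0,0,0,-0.5,0,0,0.5],[0,0,0,-0.5,0,0,0.5]]'
python3 - <<'E'
from h import *
go(ROOT+RP@[-58,0,5+17])
a=camera("scene")[:,:,::-1];b=camera("side")[:,:,::-1]
cv2.imwrite("pics/scene8.png",a);cv2.imwrite("pics/side8.png",b)
cv2.imwrite("pics/c8.png",np.hstack([cv2.resize(a[205:295,110:210],None,fx=4,fy=4,interpolation=2),cv2.resize(b[225:315,425:525],None,fx=4,fy=4,interpolation=2)]))
E
```

```text
clock: 10.1
eef_pos: [647.2, 19.8, 217.5]
eef_rot: [0.001, 0.96, -1.501]
wrist_force: [-0.2, -0.6, -0.3]
finger_gap: 47.1
t 10.1 pos [647.2  19.8 217.5] gap 47.1 F [-0.2 -0.6 -0.3] j [ 0.21  0.58  1.23 -0.61  1.46  0.25]
row [0.0, 0.0, 0.0, 0.4992, 0.0004, -0.0001]
```

View pics/c8.png

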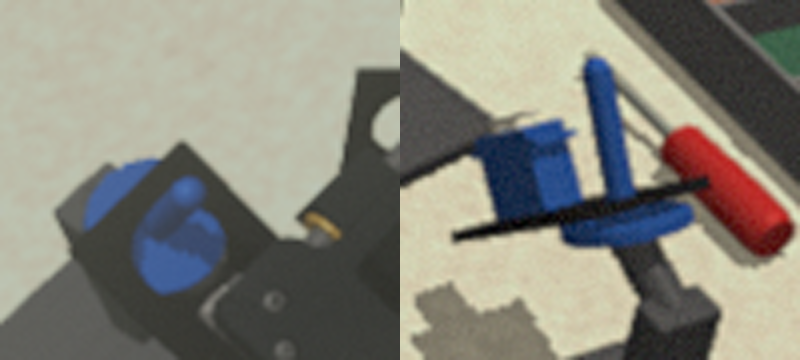

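View pics/scene8.png

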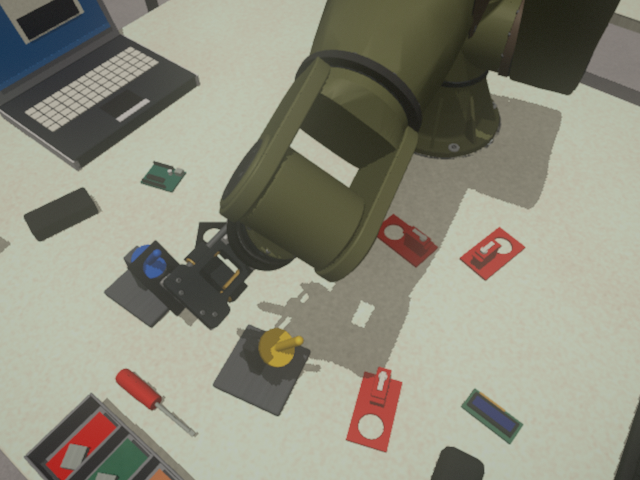

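Run:
```python
from h import *
def ip(n,px):
    o,d=ray(n,px); t=(ROOT-o)@py/(d@py); return (RP.T@(o+d*t-ROOT)).round(1)
print("hole",ip("scene",(155.0,263.8)),"end",ip("scene",(143.3,252.1)),"peg tip",ip("scene",(156.6,252.2)))
# side: +x end midpoint & -x end ~ edge on
s=lambda u,v:(425+(u-400)/4,225+v/4)
print("side ends",ip("side",s(690,186)),ip("side",s(470,231)))
```

```text
hole [-10.2   0.   18.4] end [13.4 -0.  21.4] peg tip [-0.2 -0.  66.2]
side ends [47.9  0.  17.2] [-114.3   -0.   -12.7]
```

Run:
```python
from cell import order
print(order.sign_off())
```

```text
the job is handed in; nothing more can be done
None
```

The servo carrier is hanging on the blue peg and I've handed the job in at about 10.2 s of the 42 s; no verdict was reported.

- **What I did:** I gripped the blue servo block and threaded the hole over the blue peg. I slid the plate to about 6 mm from the collar by calculation, still held, then opened the jaws and backed off 150 mm along the peg.
- **Last checks:**
  - The views right after release and after backing off looked the same, so the plate is at rest.
  - From the scene camera, the hole's centre is roughly 10 mm below the peg's axis and 10–18 mm up from the collar. The plate is tipped about 7–18°.
  - That estimate assumes the plate hangs symmetrically. I did not measure its sideways offset separately.
- **Disagreement:** the side-camera cross-check of the plate's ends gave impossible lengths, because I misread its corners. I relied on the scene view instead, which is well inside the limits.
- **Other objects:** wrist force stayed within a few newtons at every reading. The motor carrier looked unmoved, though it was partly hidden behind the gripper, and the yellow peg is empty.

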